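# Sort sealed lens cans by felt weight into the red and blue racks

## Robot

A 6-joint arm with a two-finger parallel gripper is mounted at the origin on the work surface. World frame = base frame: x ahead of the robot, y to its left, z up, the work surface at z = 0. Lengths are in m, angles in rad, forces in N, time in s.
With the tool pointing down it reaches from about 0.275 to 0.75 m from the base axis. Payload 10.2 kg.
Tool frame: the origin (TCP) lies midway between the tips of the shut fingers; the grasp point (between the pads) lies env.grip_point_offset behind it (env.grip_point_offset is the distance from the TCP to the grasp point, in m); z points along the fingers, y is the line along which they close (so a half turn about z gives the same grasp; the last joint's range is limited). The gripper opens to 85 mm and grips with 20 to 120 N. Pads are 22 mm wide; open, the fingers measure 114 mm over their backs; the gripper's body (76 mm by 85 mm) begins 54 mm behind the grasp point. The pads swing forward as they close: fully open they stand 13 mm farther back than shut.
Start: joints at [1.082, 0.313, 1.498, -0, 1.331, -0.223], TCP at [0.138, 0.507, 0.231] pointing down, gripper open.
Joint ranges: [-2.94, 2.94], [-0.97, 2.17], [0.19, 2.56], [-1.23, 4.37], [0.02, 3.11], [-2.88, 2.88]. Speed limits (rad/s): [2.39, 2.39, 3.01, 3.14, 3.14, 3.14].

## Interface

Orientations are given as a unit quaternion [w, x, y, z].
In Python, from cell import env gives the robot as it stands.
- The arm moves only by the shell command python3 -m inch 'ROWS'. ROWS is JSON, one flat list of numbers, 5 for each row, row after row: the gripper command: -1 is shut, 1 is fully open, values between are in proportion, then the shift along the tool's x, y, z in m, then the turn about the tool's z in degrees. A call has exactly 5 rows; each row shifts and turns the commanded pose from where the row before left it, along the tool's axes as they then stand; what a row does not reach is not made up. A row lasts 1/12 s, in which the tool goes at most 41.7 mm and 7.16 degrees, less where a joint would pass 70% of its speed; a pose out of reach is approached as far as the arm can. A call is refused whole if a number of a shift passes 0.0417 or a number of a turn 7.16, either way. A call with a gripper value outside its range is refused whole. The fingers move at their own pace and stop on an object; the grip force is fixed at half the most. Time passes only in rows, so rows that do not move let the fingers close, or fill a call up. It gives the time, the measured TCP pose, the force, the opening and the grip force at its end, in the units of the state.
- env.get_obs(): the state, without advancing time (a new reading comes with each control period).
- env.get_image(name): name is "scene" or "top" or "wrist"; returns (picture, depth): 480x640x3 uint8, red, green, blue; 480x640 float32, m along the optical axis (not along the pixel's ray), 0 where there is no reading.
- env.camera_model(name): a dict with "fx", "fy", "cx", "cy" (pixels), "world_to_cam" (4x4, takes a point from world to camera coordinates). Camera axes: x right, y down, z forward; pixel columns grow to the right and rows downward; lengths in m; the calibration is good to about 2 mm. A picture is of the moment at which its call begins: read the wrist's pose just before it. camera_model takes no time and is no camera call; for the wrist camera it gives the pose at the moment of the call.
- env.close_job(): hands the job in; it is judged then, once.
Trained networks look in the newest picture that a camera, given by its name, has taken for a name from the list of things; names that differ only in an ending like _2 or _b are one class to them, and where a whole thing is asked for, a point or a joint stands for the part that bears it (a point fixed in the world has none). Each returns a list of dicts, best first, with "score" (0 to 1); they miss things now and then, are a little off and sometimes report something else, mostly with a low value. They report only what shows in the picture. A call takes as long as a camera call. They do not tell look-alikes from the thing itself.
- env.silhouettes(camera, label): "mask" (480x640 bool, what is visible of it) and "bbox" ([left, top, right, bottom] in pixels, round what is visible of it).
- env.landmark_of(camera, label): "location" ([column, row] in pixels: a listed point, or the origin of a listed thing).
The state is a dict: "time_s": time; "joint_positions": joint angles; "dq": joint speeds; "joint_torque": joint torques, N m; "position": TCP position; "orientation": TCP orientation; "contact_force": force on the tool from outside, world axes, zero at the start; "wrist_torque": the same for the moment, N m; "finger_gap": opening from 0.0 (shut) to 1.0 (fully open); "grip_force": force on a finger pad.
Only numpy, scipy, OpenCV 4.12 (cv2) and the standard library are available. Lean on these libraries where they do the work, as an engineer would, in place of code of your own. Each camera call takes 0.05 s, during which the arm holds its last target. There are 200 camera calls.

## Task

Two identical-looking sealed lens cans stand in the white tray; lift each one to feel its weight, then put cans heavier than 300 g in the red rack (manual turret) and lighter ones in the blue rack (focus drive with a 300 g limit), one can to a pocket, upright and standing on the pocket's stop; within about 30 g of the limit either rack will do. They hold glass: keep them roughly upright and low, the underside no more than about 15 cm above the bench, and lower each by feel so that it meets the hidden stop gently (under about 15 N), neither dropped nor pushed down hard. Leave the bottle, the jar and the brass objective alone.

Things in the scene. Friction and masses are not known exactly. Their poses are not given: they have to be found in the camera images.
- can_1: one of two outwardly identical sealed lens cans: upright cylinder 40 mm in diameter, 76 mm tall, clear wall, grey inside, black cap (top 14 mm), rigid. Mass unknown, 84 to 525 g, drawn separately for each can (both may be heavy or both light), weight central. Origin: centre of the underside; z up along the can. Starts standing in the white tray.
- can_2: one of two outwardly identical sealed lens cans: upright cylinder 40 mm in diameter, 76 mm tall, clear wall, grey inside, black cap (top 14 mm), rigid. Mass unknown, 84 to 525 g, drawn separately for each can (both may be heavy or both light), weight central. Origin: centre of the underside; z up along the can. Starts standing in the white tray.
- tray: white fixed open tray, 115 mm (its x) by 215 mm (its y), 14 mm tall, walls 4 mm, floor about 4 mm thick; origin at the centre of its underside, on the bench. The cans stand in it about 80 to 140 mm apart along its y.
- rack_red: Red fixed rack, 155 (x) by 75 (y) by 46 mm tall, for cans heavier than 300 g; origin: centre of its underside, z up. Two round pockets 43 mm wide in a row along x, at -37.5 and +37.5 mm, 2 mm chamfered rims. In each a sprung black stop pad (gives 2.5 mm under 6 N, then rigid), set at another height each time: its top 12 to 30 mm below the rim, not measured.
- rack_blue: Blue fixed rack, 155 (x) by 75 (y) by 46 mm tall, for cans lighter than 300 g; origin: centre of its underside, z up. Two round pockets 43 mm wide in a row along x, at -37.5 and +37.5 mm, 2 mm chamfered rims. In each a sprung black stop pad (gives 2.5 mm under 6 N, then rigid), set at another height each time: its top 12 to 30 mm below the rim, not measured.
- rack_red_hole0 (a point): centre of the mouth of the red rack's pocket at rack x = -37.5 mm, level with the rack's top face (46 mm above the bench); axes as the rack's. A seated can stands on the pad 12 to 32 mm lower, the pad sinking a little under it.
- rack_red_hole1 (a point): centre of the mouth of the red rack's pocket at rack x = +37.5 mm, level with the rack's top face (46 mm above the bench); axes as the rack's. A seated can stands on the pad 12 to 32 mm lower, the pad sinking a little under it.
- rack_blue_hole0 (a point): centre of the mouth of the blue rack's pocket at rack x = -37.5 mm, level with the rack's top face (46 mm above the bench); axes as the rack's. A seated can stands on the pad 12 to 32 mm lower, the pad sinking a little under it.
- rack_blue_hole1 (a point): centre of the mouth of the blue rack's pocket at rack x = +37.5 mm, level with the rack's top face (46 mm above the bench); axes as the rack's. A seated can stands on the pad 12 to 32 mm lower, the pad sinking a little under it.
- wash_bottle: bystander: loose white bottle with purple cap, 54 mm in diameter, 100 mm tall; origin at the centre of its underside
- jar: bystander: loose small jar with green cap, about 40 mm in diameter, 60 mm tall; origin at the centre of its underside
- objective: bystander: loose brass microscope objective standing upright, 34 mm in diameter, 46 mm tall; origin at the centre of its underside
Mind the look-alikes: they are no part of the job. There is more than one size of the rack_red; the one meant has the size given above.

How it is judged:
At the end, for the whole second after the job is handed in: Each can stands upright (within 0.06 rad), released and at rest in a pocket of the proper rack: underside at least 9 mm below the rim and its axis within 4 mm of the pocket's. The red rack is proper for cans above 300 g and the blue for those below; from 260 to 340 g either is accepted (((((horizontal distance between can_1 and rack_red_hole0 below 0.004 m and z of can_1 in the frame of rack_red_hole0 between -0.036 and -0.009 m) or (horizontal distance between can_1 and rack_red_hole1 below 0.004 m and z of can_1 in the frame of rack_red_hole1 between -0.036 and -0.009 m)) and contact force between can_1 and anything else above 2.551 N) or (((horizontal distance between can_1 and rack_blue_hole0 below 0.004 m and z of can_1 in the frame of rack_blue_hole0 between -0.036 and -0.009 m) or (horizontal distance between can_1 and rack_blue_hole1 below 0.004 m and z of can_1 in the frame of rack_blue_hole1 between -0.036 and -0.009 m)) and contact force between can_1 and anything else between 0.3 and 3.335 N)) and angle between each of can_1, can_2's own z axis and vertical below 0.06 rad and linear speed of each of can_1, can_2 below 0.02 m/s and contact force between each of can_1, can_2 and the fingers below 0.05 N and ((((horizontal distance between can_2 and rack_red_hole0 below 0.004 m and z of can_2 in the frame of rack_red_hole0 between -0.036 and -0.009 m) or (horizontal distance between can_2 and rack_red_hole1 below 0.004 m and z of can_2 in the frame of rack_red_hole1 between -0.036 and -0.009 m)) and contact force between can_2 and anything else above 2.551 N) or (((horizontal distance between can_2 and rack_blue_hole0 below 0.004 m and z of can_2 in the frame of rack_blue_hole0 between -0.036 and -0.009 m) or (horizontal distance between can_2 and rack_blue_hole1 below 0.004 m and z of can_2 in the frame of rack_blue_hole1 between -0.036 and -0.009 m)) and contact force between can_2 and anything else between 0.3 and 3.335 N))); the robot touches nothing.
It fails at once if a can presses or knocks on a rack or a stop pad with more than 18 N (contact force between any of can_1, can_2 and rack_red above 18 N or contact force between any of can_1, can_2 and rack_blue above 18 N).
It fails at once if the underside of a can rises more than 180 mm above the bench (height (world z) of any of can_1, can_2 above 0.18 m).
It fails at once if a can is dropped: it moves faster than 0.3 m/s while not gripped ((contact force between can_1 and the fingers below 2 N and linear speed of can_1 above 0.3 m/s) or (contact force between can_2 and the fingers below 2 N and linear speed of can_2 above 0.3 m/s)).
It fails at once if a can is tipped by more than 0.6 rad (angle between any of can_1, can_2's own z axis and vertical above 0.6 rad).
It fails at once if the bottle, the jar or the objective is shifted by more than 20 mm or tipped over (distance of any of wash_bottle, jar, objective from where it was at the start of the episode above 0.02 m or angle between any of wash_bottle, jar, objective's own z axis and vertical above 0.3 rad).
It also fails if it takes over 66 s, if anything falls off the work surface, if the arm or the gripper's body presses on something with over 40 N, if the wrist force passes 120 N, or if a joint passes its speed limit or range.

## Working session

There is one attempt and no reset: what is moved stays moved. The work goes in short steps, Python scripts to look and compute and a shell command to move; the robot and the scene stay as the last step left them, time stands still between calls to the robot, and variables do not carry over. Pictures are saved under pics/ and viewed, at most 10 in all, crops included, and the job is handed in when it is done.

```bash
mkdir -p pics; ls; cat > h.py <<'E'
import numpy as np, cv2
from cell import env
def shot(cam,fn=None):
    m=env.camera_model(cam); im,d=env.get_image(cam)
    if fn: cv2.imwrite('pics/'+fn,im[:,:,::-1])
    return im,d,m
def w2p(m,p):
    c=np.array(m['world_to_cam'])@np.r_[p,1]; return np.array([m['fx']*c[0]/c[2]+m['cx'],m['fy']*c[1]/c[2]+m['cy']])
def ray(m,uv,z):
    "world point on the pixel's ray at height z"
    T=np.linalg.inv(np.array(m['world_to_cam'])); o=T[:3,3]
    r=T[:3,:3]@np.array([(uv[0]-m['cx'])/m['fx'],(uv[1]-m['cy'])/m['fy'],1]); return o+r*(z-o[2])/r[2]
def cloud(d,m):
    v,u=np.mgrid[:480,:640]; T=np.linalg.inv(np.array(m['world_to_cam']))
    P=np.stack([(u-m['cx'])/m['fx']*d,(v-m['cy'])/m['fy']*d,d],-1)
    return P@T[:3,:3].T+T[:3,3]
E
python3 - <<'E'
from h import *
np.set_printoptions(precision=4,suppress=True)
im,d,m=shot('top','top0.png'); print(m)
for n in ['can_1','tray','rack_red','rack_blue','rack_red_hole0','rack_blue_hole0','wash_bottle','jar','objective']:
    for r in env.landmark_of('top',n): print(n,round(r['score'],2),r['location'])
s=env.get_obs(); print(s,env.grip_point_offset)
E
```

```text
pics
{'fx': 589.9918020840261, 'fy': 589.9918020840261, 'cx': 316.40824384435854, 'cy': 249.33194941007747, 'world_to_cam': array([[-0.0166, -0.9998,  0.0056, -0.0677],
       [-0.9858,  0.0154, -0.1674,  0.571 ],
       [ 0.1673, -0.0083, -0.9859,  1.2723],
       [ 0.    ,  0.    ,  0.    ,  1.    ]])}
can_1 0.74 [309.8, 290.3]
can_1 0.57 [258.3, 305.3]
can_1 0.4 [250.4, 203.7]
tray 0.81 [288.4, 293.4]
rack_red 0.91 [485.2, 263.2]
rack_red 0.84 [393.1, 255.2]
rack_blue 0.66 [164.0, 287.2]
rack_blue 0.22 [309.0, 290.4]
rack_red_hole0 0.92 [496.9, 237.6]
rack_red_hole0 0.83 [400.2, 233.3]
rack_red_hole0 0.71 [393.2, 263.8]
rack_red_hole0 0.68 [487.9, 284.3]
rack_blue_hole0 0.98 [158.7, 299.3]
rack_blue_hole0 0.95 [158.3, 266.6]
wash_bottle 0.56 [250.8, 204.6]
jar 0.75 [279.9, 210.3]
jar 0.43 [399.8, 231.8]
objective 0.67 [317.3, 203.6]
{'time_s': 0.5, 'joint_positions': array([ 1.0816,  0.313 ,  1.4978, -0.    ,  1.331 , -0.2234]), 'dq': array([ 0.0005, -0.0016,  0.0014, -0.0011, -0.0003, -0.0003]), 'joint_torque': array([ -0.0011, -41.1931, -25.9771,  -0.0002,   0.0007,  -0.    ]), 'position': array([0.1379, 0.5065, 0.2312]), 'orientation': array([-0.    ,  0.1325,  0.9912, -0.0001]), 'contact_force': array([ 0.5659, -0.6674, -1.0457]), 'wrist_torque': array([-0.0259, -0.0245, -0.0264]), 'grip_force': 0.0, 'finger_gap': 1.0037619333167065} 0.0187
```

View pics/top0.png

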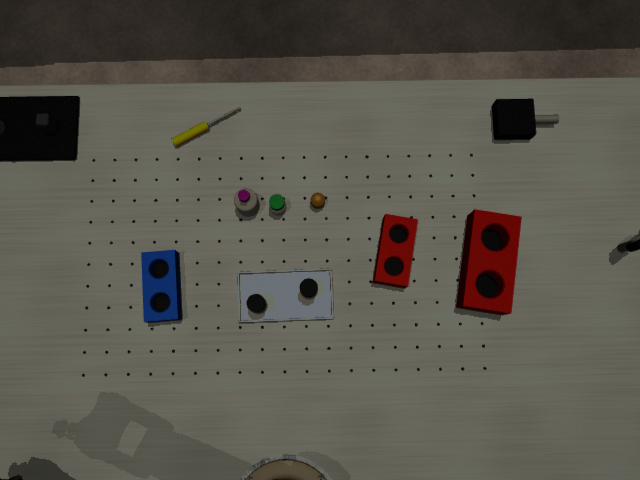

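The top view shows the two black can caps in the white tray at (257,303) and (309,288). The blue rack is at (161,286). There are two candidates for the red rack: a small one at (396,250), about 72 px long, and a large one at (489,262), about 103 px long. The bystanders are at (246,201), (278,204) and (318,200). Look-alikes for the cans are the bottle and the jar, which have coloured caps. I'll measure the racks and check my choice in a close crop.

```bash
python3 - <<'E'
from h import *
np.set_printoptions(precision=4,suppress=True)
im,d,m=shot('top')
c=cv2.resize(im[190:340,130:530],None,fx=2,fy=2,interpolation=cv2.INTER_CUBIC); cv2.imwrite('pics/crop0.png',c[:,:,::-1])
P=cloud(d,m); I=im.astype(int)
red=(I[:,:,0]>90)&(I[:,:,1]<60)&(I[:,:,2]<60); blue=(I[:,:,2]>80)&(I[:,:,0]<60)
for n,mk in [('red',red),('blue',blue)]:
    k,lab,st,ce=cv2.connectedComponentsWithStats(mk.astype(np.uint8))
    for i in range(1,k):
        if st[i,4]<400: continue
        q=P[(lab==i)]; zt=np.percentile(q[:,2],60); q=q[abs(q[:,2]-zt)<.006]
        r=cv2.minAreaRect((q[:,:2]*1000).astype(np.float32)); print(n,'z',zt,'rect mm',r)
        x0,y0,w,h=st[i,:4]
        sub=np.zeros_like(mk); sub[y0:y0+h,x0:x0+w]=~(lab==i)[y0:y0+h,x0:x0+w]
        k2,l2,s2,c2=cv2.connectedComponentsWithStats(sub.astype(np.uint8))
        for j in range(1,k2):
            if s2[j,4]>120:
                print('  hole',c2[j],s2[j],ray(m,c2[j],.046))
q=P[(P[:,:,2]>.07)&(P[:,:,2]<.09)&(I.sum(2)<150)]
from scipy.cluster.vq import kmeans2
q=q[(abs(q[:,0]-.42)<.2)&(abs(q[:,1])<.25)]; cen,l=kmeans2(q[:,:2],2,seed=1,minit='++')
for i in (0,1): print('cap',cen[i],(l==i).sum(),q[l==i].mean(0),np.ptp(q[l==i],0))
for uv in [(257,303),(309,288)]: print(ray(m,uv,.08),P[uv[1],uv[0]])
for uv in [(244,196),(277,202),(317,199)]: print('by',P[uv[1],uv[0]])
E
```

```text
red z 0.06599167184180477 rect mm ((537.011474609375, -464.8091735839844), (106.83991241455078, 219.19244384765625), 79.63814544677734)
  hole [467.2543 239.5182] [464 209  11  89 523] [ 0.5873 -0.417   0.046 ]
  hole [505.1675 211.1099] [476 209  46   8 191] [ 0.6516 -0.5071  0.046 ]
  hole [518.0196 279.7965] [512 219  10  94 511] [ 0.4944 -0.5248  0.046 ]
  hole [494.9068 236.968 ] [481 223  29  29 687] [ 0.5922 -0.4797  0.046 ]
  hole [489.5396 283.7955] [475 269  30  30 719] [ 0.4865 -0.4606  0.046 ]
  hole [478.5636 310.0545] [464 306  42   7 165] [ 0.4287 -0.4325  0.046 ]
red z 0.04660828627327862 rect mm ((568.0159301757812, -256.44940185546875), (74.80791473388672, 155.1281280517578), 79.2378921508789)
  hole [378.0822 236.1973] [375 214  11  65 365] [ 0.5981 -0.2163  0.046 ]
  hole [398.4311 233.1976] [389 223  20  21 334] [ 0.6042 -0.2624  0.046 ]
  hole [414.2587 263.7066] [408 224  10  62 317] [ 0.5342 -0.2951  0.046 ]
  hole [393.5846 265.5312] [384 256  21  20 337] [ 0.5308 -0.2487  0.046 ]
blue z 0.04632897186185527 rect mm ((495.94769287109375, 273.7003479003906), (154.4773406982422, 76.12775421142578), 3.9876492023468018)
  hole [176.3359 274.4453] [175 250   3  64 128] [0.5185 0.2354 0.046 ]
  hole [158.3333 268.1939] [148 258  21  21 330] [0.5331 0.2758 0.046 ]
  hole [159.6597 301.8358] [150 292  21  21 335] [0.4582 0.2708 0.046 ]
cap [ 0.4813 -0.0577] 264 [ 0.4813 -0.0577  0.0798] [0.0378 0.0369 0.0139]
cap [0.4497 0.0562] 269 [0.4497 0.0562 0.0796] [0.039  0.037  0.0176]
[0.4495 0.053  0.08  ] [0.4496 0.0532 0.0783]
[ 0.48   -0.0592  0.08  ] [ 0.4802 -0.0592  0.0785]
by [0.6822 0.0798 0.0974]
by [0.6772 0.01   0.06  ]
by [ 0.6855 -0.0802  0.0494]
```

View pics/crop0.png

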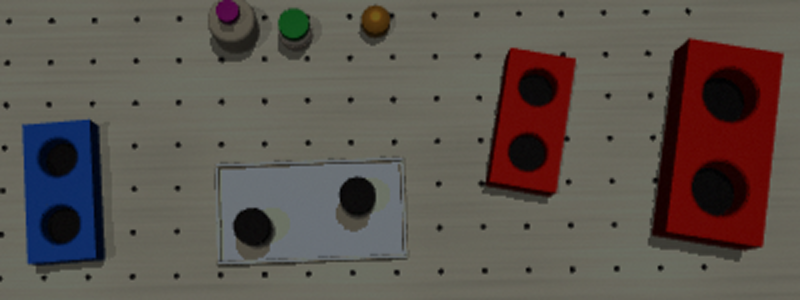

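The crop confirms the choice: the smaller red rack, which measures 155×75 mm with its top at 46 mm and its centre at (0.568,-0.256). The far red rack is 219×107×66 mm, so it is the look-alike. Next I turn the tool square to the world (tool x = -world x, tool y = world y) and go above the left can.

```bash
python3 -m inch '[1,0,0,0,-7.1, 1,0,0,0,-7.1, 1,0,0,0,-1.03, 1,0,0,0,0, 1,-0.0156,-0.0226,0,0]'
python3 -m inch '[1,-0.0156,-0.0226,0,0, 1,-0.0156,-0.0226,0,0, 1,-0.0156,-0.0226,0,0, 1,-0.0156,-0.0226,0,0, 1,-0.0156,-0.0226,0,0]'
python3 -m inch '[1,-0.0156,-0.0226,0,0, 1,-0.0156,-0.0226,0,0, 1,-0.0156,-0.0226,0,0, 1,-0.0156,-0.0226,0,0, 1,-0.0156,-0.0226,0,0]'
python3 -m inch '[1,-0.0156,-0.0226,0,0, 1,-0.0156,-0.0226,0,0, 1,-0.0156,-0.0226,0,0, 1,-0.0156,-0.0226,0,0, 1,-0.0156,-0.0226,0,0]'
python3 -m inch '[1,-0.0156,-0.0226,0,0, 1,-0.0156,-0.0226,0,0, 1,-0.0156,-0.0226,0,0, 1,-0.0156,-0.0226,0,0, 1,0,0,0,0]'
python3 - <<'E'
from h import *
np.set_printoptions(precision=4,suppress=True)
s=env.get_obs(); print(s['position'],s['orientation'],s['joint_positions'])
im,d,m=shot('wrist','w1.png'); print(np.linalg.inv(m['world_to_cam'])[:3])
for p in [(.4495,.053,.08),(.48,-.0592,.08)]: print(w2p(m,p))
E
```

```text
time_s: 0.97
position: [0.1523, 0.4855, 0.2311]
orientation: [-0.0, 0.0, 1.0, 0.0]
contact_force: [1.2, 1.0, 0.4]
finger_gap: 0.999
grip_force: 0.0
time_s: 1.38
position: [0.232, 0.3698, 0.2314]
orientation: [0.0, 0.002, 1.0, 0.0]
contact_force: [0.1, 0.1, -0.0]
finger_gap: 0.998
grip_force: 0.0
time_s: 1.8
position: [0.3101, 0.2568, 0.2315]
orientation: [0.0, 0.002, 1.0, 0.0]
contact_force: [0.2, 0.5, 0.7]
finger_gap: 1.004
grip_force: 0.0
time_s: 2.22
position: [0.3881, 0.1437, 0.2314]
orientation: [0.0, 0.002, 1.0, 0.0]
contact_force: [0.1, 0.5, 0.0]
finger_gap: 1.002
grip_force: 0.0
time_s: 2.63
position: [0.4519, 0.0514, 0.2311]
orientation: [0.0, 0.004, 1.0, -0.0]
contact_force: [0.3, 0.5, -0.2]
finger_gap: 1.001
grip_force: 0.0
[0.4519 0.0514 0.2311] [ 0.0003  0.0035  1.     -0.0005] [-0.1448  0.1572  1.6964 -0.0009  1.2873 -1.7083]
[[ 0.0082  0.9542  0.2989  0.3759]
 [ 1.     -0.0072 -0.0042  0.0522]
 [-0.0019  0.2989 -0.9543  0.3732]]
[322.7696 217.5971]
[181.8896 255.9194]
```

View pics/w1.png

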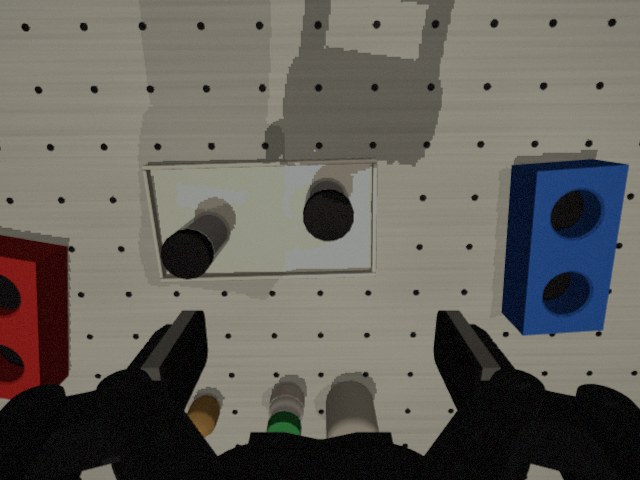

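The wrist view shows the target can's cap at (328,214), the other can's at (187,252), and the blue pockets at (577,214) and (567,293). The jaws are either side of the lower edge. I'll compute the positions from depth in this view.

```bash
cat >> h.py <<'E'
def caps(im,d,m,lo=.074,hi=.088,near=None,R=.03):
    "centres of black level discs between heights lo and hi"
    P=cloud(d,m); k=(P[...,2]>lo)&(P[...,2]<hi)&(d>0)&(im.astype(int).sum(2)<200)
    if near is not None: k&=np.hypot(P[...,0]-near[0],P[...,1]-near[1])<R
    n,lab,st,_=cv2.connectedComponentsWithStats(cv2.morphologyEx(k.astype(np.uint8),cv2.MORPH_OPEN,np.ones((3,3))))
    out=[]
    for i in range(1,n):
        if st[i,4]>250:
            q=P[lab==i]; z=np.median(q[:,2]); q=q[abs(q[:,2]-z)<.003]
            c,r=cv2.minEnclosingCircle((q[:,:2]*1000).astype(np.float32)); out.append((q[:,:2].mean(0),z,np.array(c)/1000,r,len(q)))
    return out
E
python3 - <<'E'
from h import *
np.set_printoptions(precision=4,suppress=True)
im,d,m=shot('wrist')
for c in caps(im,d,m): print(c)
print([ray(m,u,.046)[:2] for u in [(577,214),(567,293)]], ray(m,(328,214),.08))
for n in ['rack_blue_hole0','can_1']:
    for r in env.landmark_of('wrist',n): print(n,round(r['score'],2),r['location'],ray(m,r['location'],.046 if 'hole' in n else .004)[:2])
E
```

```text
(array([0.4482, 0.0571]), np.float64(0.07953747509824227), array([0.4487, 0.0571]), 19.6123046875, 1927)
(array([ 0.4797, -0.0565]), np.float64(0.07962245993721595), array([ 0.4807, -0.0568]), 20.262422561645508, 1812)
[array([0.455 , 0.2727]), array([0.529 , 0.2775])] [0.4453 0.0588 0.08  ]
rack_blue_hole0 0.97 [575.7, 218.3] [0.4588 0.2723]
rack_blue_hole0 0.75 [563.1, 295.3] [0.5313 0.2744]
can_1 0.98 [207.9, 234.4] [ 0.4834 -0.058 ]
can_1 0.62 [325.9, 196.2] [0.4462 0.0582]
```

```bash
python3 -m inch '[1,0.0034,0.0056,0.02,0, 1,0,0,0.025,0, 1,0,0,0.025,0, 1,0,0,0.025,0, 1,0,0,0.025,0]'
python3 -m inch '[1,0,0,0.025,0, 1,0,0,0.025,0, 1,0,0,0.015,0, 1,0,0,0.006,0, 1,0,0,0,0]'
python3 -m inch '[-1,0,0,0,0, -1,0,0,0,0, -1,0,0,0,0, -1,0,0,0,0, -1,0,0,0,0]'
python3 -m inch '[-1,0,0,0,0, -1,0,0,0,0, -1,0,0,0,0, -1,0,0,0,0, -1,0,0,0,0]'
```

```text
time_s: 3.25
position: [0.446, 0.0612, 0.1106]
orientation: [0.0, -0.0, 1.0, -0.0]
contact_force: [-0.1, -0.0, -0.4]
finger_gap: 0.998
grip_force: 0.0
time_s: 3.67
position: [0.4457, 0.0609, 0.0397]
orientation: [-0.001, -0.0, 1.0, 0.0]
contact_force: [0.4, 0.6, 0.8]
finger_gap: 0.999
grip_force: 0.0
time_s: 4.08
position: [0.4472, 0.06, 0.0413]
orientation: [0.001, 0.0, 1.0, -0.0]
contact_force: [-1.0, -1.5, 6.1]
finger_gap: 0.453
grip_force: 59.1
time_s: 4.5
position: [0.4472, 0.06, 0.0413]
orientation: [0.001, 0.0, 1.0, -0.0]
contact_force: [-1.4, -1.6, 6.6]
finger_gap: 0.457
grip_force: 59.0
```

```bash
python3 -m inch '[-1,0,0,-0.004,0, -1,0,0,-0.01,0, -1,0,0,-0.02,0, -1,0,0,-0.02,0, -1,0,0,-0.02,0]'
python3 -m inch '[-1,0,0,-0.015,0, -1,0,0,-0.01,0, -1,0,0,0,0, -1,0,0,0,0, -1,0,0,0,0]'
python3 -m inch '[-1,0,0,0,0, -1,0,0,0,0, -1,0,0,0,0, -1,0,0,0,0, -1,0,0,0,0]'
python3 -m inch '[-1,0,0,0,0, -1,0,0,0,0, -1,0,0,0,0, -1,0,0,0,0, -1,0,0,0,0]'
python3 - <<'E'
from h import *
np.set_printoptions(precision=4,suppress=True)
f=[]
for i in range(4): 
    im,d,m=shot('wrist','w2.png' if i==0 else None); s=env.get_obs(); f.append(np.r_[s['contact_force'],s['wrist_torque']])
print(np.array(f)); print(s['position'],s['orientation'])
for c in caps(im,d,m,.15,.22): print(c)
for c in caps(im,d,m): print(c)
E
```

```text
time_s: 4.92
position: [0.4461, 0.0602, 0.1152]
orientation: [-0.0, 0.0, 1.0, 0.0]
contact_force: [0.1, -0.5, -3.1]
finger_gap: 0.456
grip_force: 60.3
time_s: 5.33
position: [0.446, 0.0602, 0.1385]
orientation: [-0.001, 0.0, 1.0, 0.0]
contact_force: [-0.3, 0.2, -3.1]
finger_gap: 0.452
grip_force: 60.4
time_s: 5.75
position: [0.4465, 0.0602, 0.1391]
orientation: [-0.0, 0.0, 1.0, 0.0]
contact_force: [0.1, 0.9, -2.7]
finger_gap: 0.454
grip_force: 60.4
time_s: 6.17
position: [0.4465, 0.0602, 0.1393]
orientation: [0.0, -0.0, 1.0, -0.0]
contact_force: [-0.8, -0.0, -3.8]
finger_gap: 0.457
grip_force: 60.4
[[-0.7485 -0.1994 -3.074   0.0303 -0.0054  0.0062]
 [ 0.142   1.2974 -2.3779 -0.0222  0.0309 -0.0664]
 [ 1.3918  0.0631 -2.4032 -0.0183 -0.0496 -0.0353]
 [ 0.2482 -0.2944 -2.7887 -0.0415 -0.0186 -0.0215]]
[0.4465 0.0602 0.1393] [-0. -0.  1. -0.]
(array([0.4322, 0.0496]), np.float64(0.1564803307333147), array([0.4325, 0.0501]), 6.1656904220581055, 157)
(array([0.4441, 0.0602]), np.float64(0.19650161905809962), array([0.4455, 0.0602]), 55.60525131225586, 9407)
(array([ 0.4792, -0.056 ]), np.float64(0.07962031253797977), array([ 0.4799, -0.0572]), 20.469633102416992, 3363)
```

View pics/w2.png

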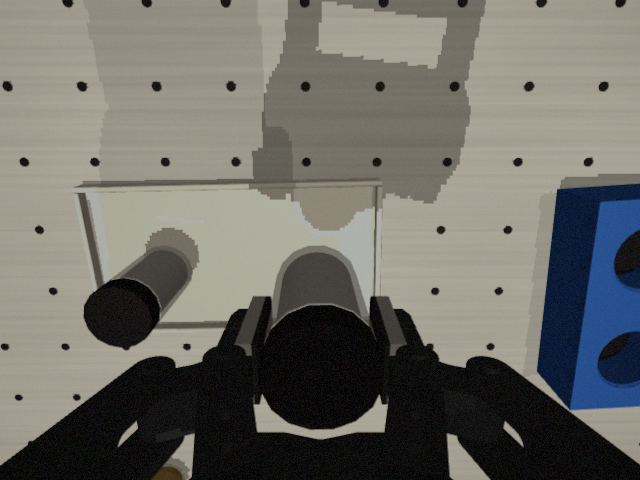

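The can is held upright, with its cap at (321,363). The second can is at (122,313) and the blue rack is at the right edge. It weighs about 2.8 N, close to the limit, so I'll average more readings.

```bash
python3 - <<'E'
from h import *
np.set_printoptions(precision=4,suppress=True)
f=[]
for i in range(24):
    im,d,m=shot('wrist'); f.append(env.get_obs()['contact_force'])
f=np.array(f); print(f.mean(0),f.std(0)/24**.5)
P=cloud(d,m); k=(abs(P[...,2]-.179)<.008)&(np.hypot(P[...,0]-.4465,P[...,1]-.0602)<.0225)&(im.astype(int).sum(2)<120)
q=P[k]; print(np.percentile(q[:,2],[5,25,50,75,95]))
z=np.median(q[:,2]); q=q[abs(q[:,2]-z)<.002]; print(q.mean(0),q.min(0),q.max(0),len(q))
print(ray(m,(321,363),z))
E
```

```text
[-0.0769  0.0633 -2.8324] [0.128  0.0903 0.0928]
[0.1741 0.1773 0.1779 0.1783 0.179 ]
[0.4469 0.0603 0.1779] [0.4283 0.0387 0.1759] [0.4677 0.0817 0.1799] 11313
[0.4425 0.0604 0.1779]
```

About 2.83 N, or 289 g. That is inside the free band and just under the limit, so this can goes to blue. I'll move partway so the wrist camera can see the near blue pocket.

```bash
python3 -m inch '[-1,-0.002,0.015,0,0, -1,-0.002,0.025,0,0, -1,-0.002,0.025,0,0, -1,-0.002,0.025,0,0, -1,-0.002,0.02,0,0]'
python3 -m inch '[-1,0,0,0,0, -1,0,0,0,0, -1,0,0,0,0, -1,0,0,0,0, -1,0,0,0,0]'
cat >> h.py <<'E'
def hole(im,m,guess,z=.046,color=2):
    "centre of a pocket mouth: non-rack-coloured blob near guess, ellipse fit, on plane z"
    g=w2p(m,np.r_[guess,z]); I=im.astype(int)
    o=[i for i in (0,1,2) if i!=color]; rack=(I[...,color]>1.7*np.maximum(I[...,o[0]],I[...,o[1]]))&(I[...,color]>35)
    n,lab,st,ce=cv2.connectedComponentsWithStats((~rack).astype(np.uint8),connectivity=4)
    i=lab[int(g[1]),int(g[0])]; cs,_=cv2.findContours((lab==i).astype(np.uint8),cv2.RETR_EXTERNAL,cv2.CHAIN_APPROX_NONE)
    c=max(cs,key=len); w=np.array([ray(m,p[0],z)[:2] for p in c])
    (cc,r)=cv2.minEnclosingCircle((w*1000).astype(np.float32))
    return g,st[i],cv2.fitEllipse(c)[0],w.mean(0),np.array(cc)/1000,r
E
python3 - <<'E'
from h import *
np.set_printoptions(precision=4,suppress=True)
im,d,m=shot('wrist','w3.png'); print(env.get_obs()['position'])
for g in [(.4585,.2711),(.5334,.2763)]:
    try:
        r=hole(im,m,g); print(r, ray(m,r[2],.046))
    except Exception as e: print(e)
E
```

```text
time_s: 7.98
position: [0.4564, 0.1718, 0.1393]
orientation: [0.0, -0.0, 1.0, 0.0]
contact_force: [-0.3, -0.4, -2.7]
finger_gap: 0.456
grip_force: 60.5
time_s: 8.4
position: [0.4566, 0.1695, 0.1393]
orientation: [-0.0, 0.001, 1.0, -0.0]
contact_force: [1.0, 0.2, -2.5]
finger_gap: 0.454
grip_force: 60.9
[0.4566 0.1696 0.1394]
(array([481.1688, 246.2541]), array([ 447,  210,   52,   52, 1970], dtype=int32), (472.5858154296875, 235.92459106445312), array([0.4519, 0.265 ]), array([0.4503, 0.2629]), 18.2652645111084) [0.4517 0.2649 0.046 ]
(array([475.6365, 349.3925]), array([  408,   168,   139,   211, 13551], dtype=int32), (480.29144287109375, 257.66461181640625), array([0.472 , 0.2677]), array([0.4854, 0.2679]), 84.82322692871094) [0.4662 0.2715 0.046 ]
```

View pics/w3.png

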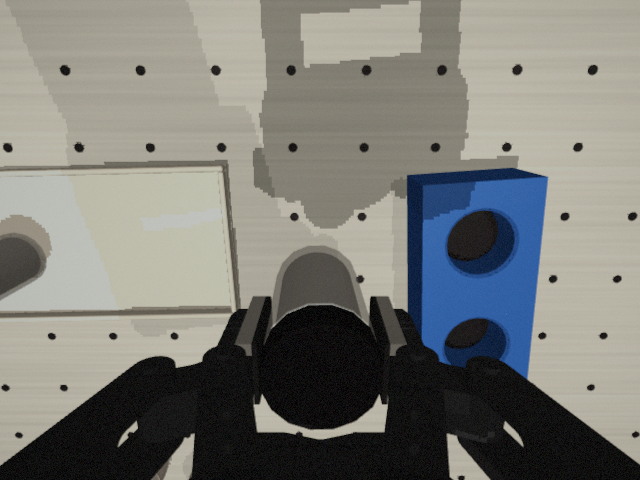

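The can is held at (321,363). The near blue pocket's rim is centred at about (481,242) and the far pocket's at about (475,342), partly hidden by the finger. I'll fix the near rim from depth.

```bash
cat >> h.py <<'E'
def rim(d,m,guess,z=.046,tol=.0015):
    "pocket centre from depth: rack-top points in annulus, fit circle to inner edge (24 sectors)"
    from scipy.optimize import least_squares
    P=cloud(d,m); zt=P[(np.hypot(P[...,0]-guess[0],P[...,1]-guess[1])<.035)&(abs(P[...,2]-z)<.005)&(d>0)]
    z0=np.median(zt[:,2]); q=zt[abs(zt[:,2]-z0)<tol][:,:2]; c=np.array(guess,float)
    for _ in range(4):
        v=q-c; r=np.hypot(*v.T); a=((np.arctan2(v[:,1],v[:,0])+np.pi)/(2*np.pi)*24).astype(int)%24
        e=np.array([q[a==i][np.argmin(r[a==i])] for i in range(24) if (a==i).sum()>3 and r[a==i].min()<.029])
        s=least_squares(lambda p:np.hypot(e[:,0]-p[0],e[:,1]-p[1])-p[2],[*c,.0235],loss='soft_l1',f_scale=.001).x; c=s[:2]
    return s,z0,len(e)
E
python3 - <<'E'
from h import *
np.set_printoptions(precision=4,suppress=True)
im,d,m=shot('wrist'); print(env.get_obs()['position']); print(rim(d,m,(.4585,.2711)))
P=cloud(d,m); k=(abs(P[...,2]-.178)<.003)&(np.hypot(P[...,0]-.457,P[...,1]-.1696)<.0215); q=P[k]; print(q.mean(0),q.min(0),q.max(0))
for r in env.landmark_of('wrist','rack_blue_hole0'): print(r['score'],r['location'],ray(m,r['location'],.046))
im,d,m=shot('top')
for g in [(.4585,.2711),(.5334,.2763)]: print('top',rim(d,m,g))
for g in [(.605,-.2635),(.531,-.2494)]: print('top red',rim(d,m,g))
for c in caps(im,d,m,.165,.19): print('can top',c)
E
```

```text
[0.4566 0.1696 0.1393]
(array([0.4569, 0.271 , 0.0213]), np.float64(0.0454075489842473), 24)
[0.4569 0.1697 0.1779] [0.4386 0.1483 0.175 ] [0.4782 0.1909 0.181 ]
0.92 [475.8, 342.8] [0.5282 0.2759 0.046 ]
0.6 [480.7, 244.5] [0.4574 0.2707 0.046 ]Traceback (most recent call last):
  File "<stdin>", line 7, in <module>
  File "h.py", line 45, in rim
    s=least_squares(lambda p:np.hypot(e[:,0]-p[0],e[:,1]-p[1])-p[2],[*c,.0235],loss='soft_l1',f_scale=.001).x; c=s[:2]
      ~~~~~~~~~~~~~^^^^^^^^^^^^^^^^^^^^^^^^^^^^^^^^^^^^^^^^^^^^^^^^^^^^^^^^^^^^^^^^^^^^^^^^^^^^^^^^^^^^^^^^
    return func(*args, **kwargs)
    vector_fun = VectorFunction(
        fun_wrapped,
    ...<6 lines>...
        workers=workers
    )
    self._update_fun()
    ~~~~~~~~~~~~~~~~^^
    self.f = self.fun_wrapped(xp_copy(self.x))
             ~~~~~~~~~~~~~~~~^^^^^^^^^^^^^^^^^
    return np.atleast_1d(self.fun(x))
                         ~~~~~~~~^^^
    return self.f(x, *self.args, **self.kwargs)
           ~~~~~~^^^^^^^^^^^^^^^^^^^^^^^^^^^^^^
  File "h.py", line 45, in <lambda>
    s=least_squares(lambda p:np.hypot(e[:,0]-p[0],e[:,1]-p[1])-p[2],[*c,.0235],loss='soft_l1',f_scale=.001).x; c=s[:2]
                                      ~^^^^^
IndexError: too many indices for array: array is 1-dimensional, but 2 were indexed
```

```bash
python3 -m inch '[-1,0.001,0.0214,0,0, -1,0,0.025,0,0, -1,0,0.025,0,0, -1,0,0.02,0,0, -1,0,0.01,0,0]'
python3 -m inch '[-1,0,0,0.01,0, -1,0,0,0.015,0, -1,0,0,0.015,0, -1,0,0,0.008,0, -1,0,0,0,0]'
python3 -m inch '[-1,0,0,0,0, -1,0,0,0,0, -1,0,0,0,0, -1,0,0,0,0, -1,0,0,0,0]'
python3 - <<'E'
from h import *
np.set_printoptions(precision=4,suppress=True)
im,d,m=shot('top','t4a.png'); print(env.get_obs()['position'])
cv2.imwrite('pics/t4.png',cv2.resize(im[220:340,110:230],None,fx=5,fy=5)[:,:,::-1])
im,d,m=shot('wrist'); cv2.imwrite('pics/w4.png',im[:,:,::-1])
E
```

```text
time_s: 9.02
position: [0.4553, 0.2733, 0.1392]
orientation: [0.0, -0.001, 1.0, 0.0]
contact_force: [-1.1, -0.3, -3.5]
finger_gap: 0.457
grip_force: 61.0
time_s: 9.43
position: [0.4546, 0.2703, 0.0892]
orientation: [-0.002, 0.0, 1.0, -0.001]
contact_force: [0.0, -0.1, -3.0]
finger_gap: 0.462
grip_force: 61.2
time_s: 9.85
position: [0.4557, 0.2716, 0.0917]
orientation: [0.0, -0.0, 1.0, 0.0]
contact_force: [0.2, -0.5, -3.4]
finger_gap: 0.458
grip_force: 61.2
[0.4556 0.2716 0.0916]
```

View pics/w4.png

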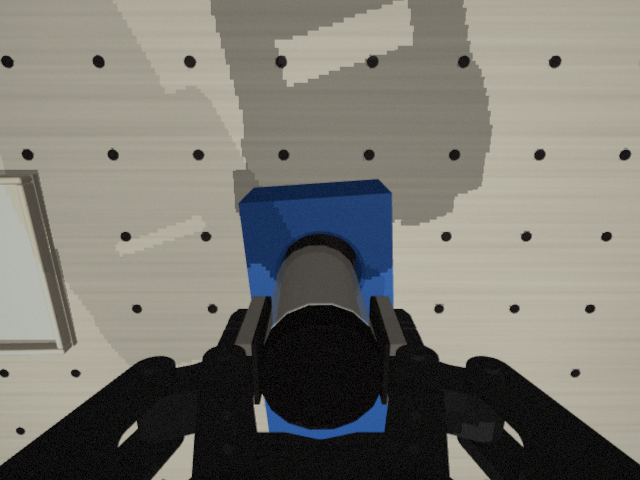

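The can hangs over the near pocket: the rim crescent spans columns 281–360 and the can 277–358, so it is centred. Now I lower by feel.

```bash
python3 -m inch '[-1,0,0,0.0015,0, -1,0,0,0.0015,0, -1,0,0,0.0015,0, -1,0,0,0.0015,0, -1,0,0,0.0015,0]'
python3 -m inch '[-1,0,0,0.0005,0, -1,0,0,0.0005,0, -1,0,0,0.0005,0, -1,0,0,0.0005,0, -1,0,0,0.0005,0]'
```

```text
time_s: 10.37
position: [0.4555, 0.2716, 0.0836]
orientation: [-0.0, -0.0, 1.0, -0.0]
contact_force: [0.0, -0.1, -2.5]
finger_gap: 0.459
grip_force: 61.1
time_s: 10.78
position: [0.4556, 0.2718, 0.0814]
orientation: [0.0, 0.0, 1.0, 0.0]
contact_force: [-0.3, 1.3, -2.7]
finger_gap: 0.458
grip_force: 61.2
```

```bash
python3 -m inch '[-1,0,0,0.0005,0, -1,0,0,0.0005,0, -1,0,0,0.0005,0, -1,0,0,0.0005,0, -1,0,0,0.0005,0]'
```

```text
time_s: 11.2
position: [0.4555, 0.2718, 0.0789]
orientation: [0.0, 0.0, 1.0, 0.0]
contact_force: [-1.5, 3.3, -0.6]
finger_gap: 0.456
grip_force: 61.4
```

The chamfer is touching and pushes the can toward +y and −x, so I'll follow that push.

```bash
python3 -m inch '[-1,0.0005,0.0008,0,0, -1,0,0,0.0005,0, -1,0,0,0.0005,0, -1,0,0,0.0005,0, -1,0,0,0,0]'
```

```text
time_s: 11.62
position: [0.455, 0.2722, 0.0771]
orientation: [-0.0, 0.0, 1.0, -0.0]
contact_force: [0.4, -0.2, -3.4]
finger_gap: 0.459
grip_force: 61.5
```

Free now, so I continue down.

```bash
python3 -m inch '[-1,0,0,0.0006,0, -1,0,0,0.0006,0, -1,0,0,0.0006,0, -1,0,0,0.0006,0, -1,0,0,0.0006,0]'
```

```text
time_s: 12.03
position: [0.455, 0.2724, 0.0742]
orientation: [-0.0, -0.0, 1.0, -0.0]
contact_force: [0.1, -0.1, -2.5]
finger_gap: 0.456
grip_force: 61.5
```

```bash
python3 -m inch '[-1,0,0,0.0006,0, -1,0,0,0.0006,0, -1,0,0,0.0006,0, -1,0,0,0.0006,0, -1,0,0,0.0006,0]'
```

```text
time_s: 12.45
position: [0.455, 0.2724, 0.0713]
orientation: [0.0, -0.0, 1.0, 0.0]
contact_force: [-0.5, -0.2, -2.3]
finger_gap: 0.457
grip_force: 61.5
```

```bash
python3 -m inch '[-1,0,0,0.0006,0, -1,0,0,0.0006,0, -1,0,0,0.0006,0, -1,0,0,0.0006,0, -1,0,0,0,0]'
```

```text
time_s: 12.87
position: [0.455, 0.2723, 0.0688]
orientation: [-0.0, -0.0, 1.0, -0.0]
contact_force: [-0.4, -0.7, -3.7]
finger_gap: 0.457
grip_force: 61.5
```

```bash
python3 -m inch '[-1,0,0,0.0006,0, -1,0,0,0.0006,0, -1,0,0,0.0006,0, -1,0,0,0.0006,0, -1,0,0,0,0]'
```

```text
time_s: 13.28
position: [0.455, 0.2723, 0.0664]
orientation: [-0.0, -0.0, 1.0, -0.0]
contact_force: [-0.3, -0.2, -2.9]
finger_gap: 0.46
grip_force: 61.5
```

```bash
python3 -m inch '[-1,0,0,0.0006,0, -1,0,0,0.0006,0, -1,0,0,0.0006,0, -1,0,0,0.0006,0, -1,0,0,0,0]'
```

```text
time_s: 13.7
position: [0.455, 0.2723, 0.064]
orientation: [-0.0, 0.0, 1.0, -0.0]
contact_force: [0.1, 0.1, -3.2]
finger_gap: 0.457
grip_force: 61.5
```

```bash
python3 -m inch '[-1,0,0,0.0006,0, -1,0,0,0.0006,0, -1,0,0,0.0006,0, -1,0,0,0.0006,0, -1,0,0,0,0]'
```

```text
time_s: 14.12
position: [0.455, 0.2723, 0.0616]
orientation: [-0.0, -0.0, 1.0, -0.0]
contact_force: [-0.8, -0.2, -3.3]
finger_gap: 0.457
grip_force: 61.5
```

```bash
python3 -m inch '[-1,0,0,0.0006,0, -1,0,0,0.0006,0, -1,0,0,0.0006,0, -1,0,0,0,0, -1,0,0,0,0]'
```

```text
time_s: 14.53
position: [0.4551, 0.2724, 0.06]
orientation: [0.0, 0.0, 1.0, 0.0]
contact_force: [-0.6, 0.1, -0.3]
finger_gap: 0.456
grip_force: 61.5
```

Contact: the pad now carries about 2.5 N. I lower a touch more and release.

```bash
python3 -m inch '[-1,0,0,0.0005,0, -1,0,0,0,0, -1,0,0,0,0, -1,0,0,0,0, -1,0,0,0,0]'
python3 -m inch '[0.1,0,0,0,0, 0.3,0,0,0,0, 0.6,0,0,0,0, 1,0,0,0,0, 1,0,0,0,0]'
python3 -m inch '[1,0,0,0,0, 1,0,0,0,0, 1,0,0,0,0, 1,0,0,-0.005,0, 1,0,0,-0.01,0]'
```

```text
time_s: 14.95
position: [0.4551, 0.2724, 0.0595]
orientation: [0.0, -0.0, 1.0, 0.0]
contact_force: [0.2, -0.5, -0.2]
finger_gap: 0.458
grip_force: 61.5
time_s: 15.37
position: [0.4551, 0.2724, 0.0594]
orientation: [0.0, -0.0, 1.0, 0.0]
contact_force: [-0.1, -0.2, 0.5]
finger_gap: 0.998
grip_force: 0.0
time_s: 15.78
position: [0.4545, 0.2722, 0.0741]
orientation: [-0.001, 0.0, 1.0, -0.0]
contact_force: [0.1, 0.0, 0.2]
finger_gap: 0.999
grip_force: 0.0
```

```bash
python3 -m inch '[1,0,0,-0.02,0, 1,0,0,-0.03,0, 1,0,0,-0.03,0, 1,0,0,-0.03,0, 1,0,-0.01,-0.02,0]'
python3 -m inch '[1,-0.0025,-0.025,-0.015,0, 1,-0.0025,-0.033,-0.01,0, 1,-0.0025,-0.033,0,0, 1,-0.0025,-0.033,0,0, 1,-0.0025,-0.033,0,0]'
python3 -m inch '[1,-0.0025,-0.033,0,0, 1,-0.0025,-0.033,0,0, 1,-0.0025,-0.033,0,0, 1,-0.0025,-0.033,0,0, 1,-0.0025,-0.03,0,0]'
python3 -m inch '[1,0,0,0,0, 1,0,0,0,0, 1,0,0,0,0, 1,0,0,0,0, 1,0,0,0,0]'
python3 - <<'E'
from h import *
np.set_printoptions(precision=4,suppress=True)
im,d,m=shot('wrist'); print(env.get_obs()['position'])
for c in caps(im,d,m): print(c)
im,d,m=shot('top'); cv2.imwrite('pics/t5.png',cv2.resize(im[220:340,110:230],None,fx=4,fy=4,interpolation=cv2.INTER_CUBIC)[:,:,::-1])
for c in caps(im,d,m,.085,.12,near=(.456,.272)): print('placed',c)
for uv in env.landmark_of('top','rack_blue_hole0'): print(uv['score'],uv['location'])
E
```

```text
time_s: 16.2
position: [0.4554, 0.2634, 0.2084]
orientation: [0.002, -0.001, 1.0, 0.001]
contact_force: [0.1, 0.2, 0.7]
finger_gap: 0.999
grip_force: 0.0
time_s: 16.62
position: [0.4673, 0.1039, 0.2306]
orientation: [0.001, -0.0, 1.0, -0.0]
contact_force: [0.6, 0.4, -0.4]
finger_gap: 0.998
grip_force: 0.0
time_s: 17.03
position: [0.4798, -0.0585, 0.2305]
orientation: [0.001, 0.0, 1.0, -0.0]
contact_force: [1.0, 0.7, 0.6]
finger_gap: 0.998
grip_force: 0.0
time_s: 17.45
position: [0.48, -0.0557, 0.2297]
orientation: [0.0, -0.001, 1.0, -0.0]
contact_force: [0.9, 0.0, 1.1]
finger_gap: 1.0
grip_force: 0.0
[ 0.48   -0.0557  0.2296]
(array([ 0.4799, -0.0573]), np.float64(0.07957663824964656), array([ 0.4804, -0.0573]), 19.626625061035156, 1937)
placed (array([0.4577, 0.2691]), np.float64(0.09753314912970845), array([0.4575, 0.269 ]), 20.170835494995117, 214)
0.79 [158.9, 301.3]
0.71 [155.4, 267.9]
```

View pics/t5.png

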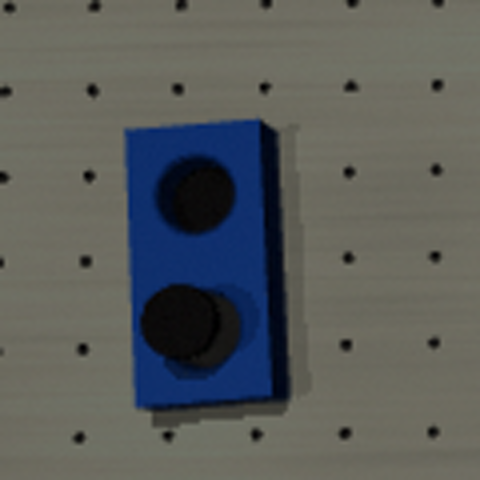

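The first can stands upright in the lower blue pocket (crop (180,322)), about 24 mm below the rim. The upper pocket is empty. Next, the second can.

```bash
python3 -m inch '[1,0,-0.0016,0.02,0, 1,0,0,0.025,0, 1,0,0,0.025,0, 1,0,0,0.025,0, 1,0,0,0.025,0]'
python3 -m inch '[1,0,0,0.025,0, 1,0,0,0.025,0, 1,0,0,0.013,0, 1,0,0,0.006,0, 1,0,0,0,0]'
python3 -m inch '[-1,0,0,0,0, -1,0,0,0,0, -1,0,0,0,0, -1,0,0,0,0, -1,0,0,0,0]'
python3 -m inch '[-1,0,0,-0.004,0, -1,0,0,-0.01,0, -1,0,0,-0.02,0, -1,0,0,-0.02,0, -1,0,0,-0.02,0]'
python3 -m inch '[-1,0,0,-0.015,0, -1,0,0,-0.01,0, -1,0,0,0,0, -1,0,0,0,0, -1,0,0,0,0]'
python3 -m inch '[-1,0,0,0,0, -1,0,0,0,0, -1,0,0,0,0, -1,0,0,0,0, -1,0,0,0,0]'
python3 - <<'E'
from h import *
np.set_printoptions(precision=4,suppress=True)
f=[]
for i in range(12):
    im,d,m=shot('wrist'); s=env.get_obs(); f.append(s['contact_force'])
f=np.array(f); print(f.mean(0),f.std(0)/12**.5); p=s['position']; print(p)
P=cloud(d,m); k=(abs(P[...,2]-p[2]-.0386)<.003)&(np.hypot(P[...,0]-p[0],P[...,1]-p[1])<.024)&(abs(P[...,1]-p[1])<.008); q=P[k]; print(q.mean(0),q.min(0),q.max(0))
E
```

```text
time_s: 18.02
position: [0.48, -0.0579, 0.1084]
orientation: [0.0, -0.0, 1.0, -0.0]
contact_force: [0.4, -0.4, 0.0]
finger_gap: 0.999
grip_force: 0.0
time_s: 18.43
position: [0.4796, -0.0579, 0.0395]
orientation: [-0.001, -0.0, 1.0, 0.0]
contact_force: [0.2, -0.6, 0.3]
finger_gap: 1.003
grip_force: 0.0
time_s: 18.85
position: [0.4805, -0.0584, 0.0413]
orientation: [0.001, -0.0, 1.0, -0.0]
contact_force: [-1.6, 1.2, 6.4]
finger_gap: 0.457
grip_force: 59.6
time_s: 19.27
position: [0.4796, -0.0581, 0.1157]
orientation: [-0.0, 0.0, 1.0, 0.0]
contact_force: [0.5, -0.8, -4.2]
finger_gap: 0.453
grip_force: 61.0
time_s: 19.68
position: [0.4794, -0.058, 0.1384]
orientation: [-0.001, 0.0, 1.0, 0.0]
contact_force: [0.1, 0.2, -4.4]
finger_gap: 0.453
grip_force: 61.2
time_s: 20.1
position: [0.48, -0.0582, 0.1392]
orientation: [-0.0, -0.0, 1.0, 0.0]
contact_force: [0.0, -0.8, -3.9]
finger_gap: 0.456
grip_force: 61.2
[-0.0679 -0.3133 -4.5669] [0.1788 0.1458 0.0908]
[ 0.48   -0.0582  0.1394]
[ 0.4785 -0.0582  0.1777] [ 0.4598 -0.0662  0.175 ] [ 0.5002 -0.0502  0.1798]
```

4.57 N, or about 466 g, so this can goes to red. I'll move near the red rack and look at its near pocket.

```bash
python3 -m inch '[-1,-0.01,-0.014,0,0, -1,-0.01,-0.02,0,0, -1,-0.01,-0.02,0,0, -1,-0.01,-0.02,0,0, -1,-0.01,-0.014,0,0]'
python3 -m inch '[-1,0,0,0,0, -1,0,0,0,0, -1,0,0,0,0, -1,0,0,0,0, -1,0,0,0,0]'
python3 - <<'E'
from h import *
np.set_printoptions(precision=4,suppress=True)
im,d,m=shot('wrist','w6.png'); print(env.get_obs()['position']); print(rim(d,m,(.531,-.249)))
for r in env.landmark_of('wrist','rack_red_hole0'): print(r['score'],r['location'],ray(m,r['location'],.046))
E
```

```text
time_s: 21.12
position: [0.5304, -0.1479, 0.1393]
orientation: [0.0, 0.0, 1.0, -0.0]
contact_force: [0.3, 0.2, -3.9]
finger_gap: 0.453
grip_force: 61.3
time_s: 21.53
position: [0.5298, -0.1456, 0.1395]
orientation: [-0.0, -0.0, 1.0, 0.0]
contact_force: [-0.2, -0.1, -3.2]
finger_gap: 0.454
grip_force: 61.5
[ 0.5299 -0.1457  0.1395]
(array([ 0.5291, -0.2476,  0.0213]), np.float64(0.045607591255387395), 24)
0.86 [156.1, 244.2] [ 0.5302 -0.2496  0.046 ]
0.84 [151.4, 343.6] [ 0.602  -0.2618  0.046 ]
```

View pics/w6.png

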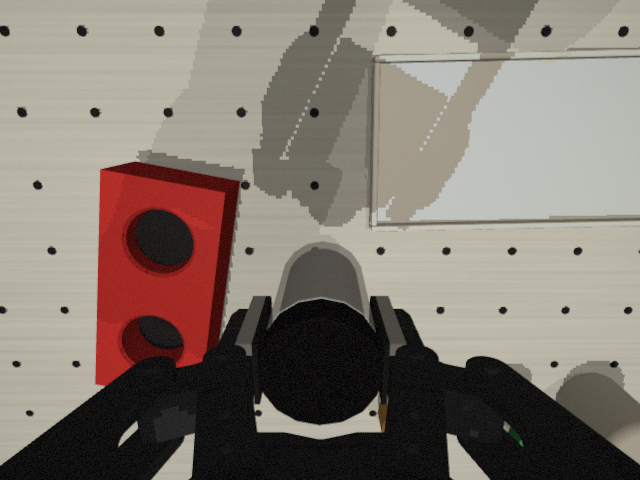

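The held can's cap is at (321,362) and the near pocket of the small red rack at (158,240). Moving above it, then down to just over the rim.

```bash
python3 -m inch '[-1,0.0009,-0.0211,0,0, -1,0,-0.025,0,0, -1,0,-0.025,0,0, -1,0,-0.02,0,0, -1,0,-0.012,0,0]'
python3 -m inch '[-1,0,0,0.01,0, -1,0,0,0.015,0, -1,0,0,0.015,0, -1,0,0,0.008,0, -1,0,0,0,0]'
python3 -m inch '[-1,0,0,0.0015,0, -1,0,0,0.0015,0, -1,0,0,0.0015,0, -1,0,0,0.0015,0, -1,0,0,0.0015,0]'
python3 -m inch '[-1,0,0,0.0005,0, -1,0,0,0.0005,0, -1,0,0,0,0, -1,0,0,0,0, -1,0,0,0,0]'
```

```text
time_s: 22.05
position: [0.5289, -0.2511, 0.1394]
orientation: [0.0, 0.001, 1.0, -0.0]
contact_force: [-0.6, -0.7, -4.6]
finger_gap: 0.453
grip_force: 61.7
time_s: 22.47
position: [0.5283, -0.2477, 0.0892]
orientation: [-0.002, -0.0, 1.0, 0.001]
contact_force: [0.2, 0.7, -5.0]
finger_gap: 0.453
grip_force: 61.8
time_s: 22.88
position: [0.5293, -0.2494, 0.0841]
orientation: [0.0, -0.0, 1.0, -0.0]
contact_force: [0.2, -0.2, -4.0]
finger_gap: 0.454
grip_force: 61.8
time_s: 23.3
position: [0.5292, -0.2494, 0.083]
orientation: [0.0, -0.0, 1.0, -0.0]
contact_force: [-0.5, 0.1, -4.6]
finger_gap: 0.457
grip_force: 61.8
```

```bash
python3 -m inch '[-1,0,0,0.0005,0, -1,0,0,0.0005,0, -1,0,0,0.0005,0, -1,0,0,0.0005,0, -1,0,0,0,0]'
```

```text
time_s: 23.72
position: [0.5291, -0.2493, 0.0808]
orientation: [-0.0, -0.0, 1.0, 0.0]
contact_force: [-0.8, -0.5, -4.6]
finger_gap: 0.454
grip_force: 61.8
```

```bash
python3 -m inch '[-1,0,0,0.0005,0, -1,0,0,0.0005,0, -1,0,0,0.0005,0, -1,0,0,0.0005,0, -1,0,0,0,0]'
```

```text
time_s: 24.13
position: [0.5291, -0.2493, 0.0788]
orientation: [-0.0, -0.0, 1.0, 0.0]
contact_force: [0.5, -0.4, -5.2]
finger_gap: 0.449
grip_force: 61.8
```

```bash
python3 -m inch '[-1,0,0,0.0005,0, -1,0,0,0.0005,0, -1,0,0,0.0005,0, -1,0,0,0.0005,0, -1,0,0,0,0]'
```

```text
time_s: 24.55
position: [0.5291, -0.2493, 0.0768]
orientation: [-0.0, 0.0, 1.0, 0.0]
contact_force: [-0.1, 0.2, -3.9]
finger_gap: 0.453
grip_force: 61.8
```

It is in the pocket with no side force. Continuing down.

```bash
python3 -m inch '[-1,0,0,0.0006,0, -1,0,0,0.0006,0, -1,0,0,0.0006,0, -1,0,0,0.0006,0, -1,0,0,0.0006,0]'
```

```text
time_s: 24.97
position: [0.5291, -0.2493, 0.0738]
orientation: [-0.0, -0.0, 1.0, 0.0]
contact_force: [0.0, 0.2, -4.7]
finger_gap: 0.456
grip_force: 61.8
```

```bash
python3 -m inch '[-1,0,0,0.0006,0, -1,0,0,0.0006,0, -1,0,0,0.0006,0, -1,0,0,0.0006,0, -1,0,0,0,0]'
```

```text
time_s: 25.38
position: [0.5291, -0.2493, 0.0713]
orientation: [-0.0, 0.0, 1.0, 0.0]
contact_force: [-0.5, 0.7, -5.0]
finger_gap: 0.449
grip_force: 61.8
```

```bash
python3 -m inch '[-1,0,0,0.0006,0, -1,0,0,0.0006,0, -1,0,0,0.0006,0, -1,0,0,0,0, -1,0,0,0,0]'
```

```text
time_s: 25.8
position: [0.5292, -0.2494, 0.0699]
orientation: [0.0, -0.0, 1.0, -0.0]
contact_force: [-0.9, 0.3, -2.0]
finger_gap: 0.456
grip_force: 61.8
```

The stop has been met gently. I lower about 1 mm more so the pad carries the weight.

```bash
python3 -m inch '[-1,0,0,0.0005,0, -1,0,0,0.0005,0, -1,0,0,0.0004,0, -1,0,0,0,0, -1,0,0,0,0]'
```

```text
time_s: 26.22
position: [0.5293, -0.2494, 0.0686]
orientation: [0.0, -0.0, 1.0, -0.0]
contact_force: [-1.5, 1.6, 2.0]
finger_gap: 0.457
grip_force: 62.3
```

```bash
python3 -m inch '[-1,0,0,-0.0005,0, -1,0,0,0,0, 0.1,0,0,0,0, 0.3,0,0,0,0, 0.6,0,0,0,0]'
python3 -m inch '[1,0,0,0,0, 1,0,0,0,0, 1,0,0,0,0, 1,0,0,-0.005,0, 1,0,0,-0.01,0]'
python3 -m inch '[1,0,0,-0.02,0, 1,0,0,-0.03,0, 1,0,0,-0.03,0, 1,0,0,-0.03,0, 1,0,0,-0.02,0]'
python3 -m inch '[1,0.02,0.02,0,0, 1,0.02,0.025,0,0, 1,0.02,0.03,0,0, 1,0.01,0.015,0,0, 1,0,0,0,0]'
python3 -m inch '[1,0,0,0,0, 1,0,0,0,0, 1,0,0,0,0, 1,0,0,0,0, 1,0,0,0,0]'
python3 - <<'E'
from h import *
im,d,m=shot('top'); cv2.imwrite('pics/t7.png',cv2.resize(im[190:340,130:530],None,fx=2,fy=2,interpolation=cv2.INTER_CUBIC)[:,:,::-1])
for g in [(.456,.272),(.529,-.249)]:
    for c in caps(im,d,m,.085,.12,near=g): print(g,c)
E
```

```text
time_s: 26.63
position: [0.5292, -0.2495, 0.0688]
orientation: [0.0, 0.0, 1.0, -0.0]
contact_force: [-0.1, 0.2, 0.2]
finger_gap: 0.775
grip_force: 0.0
time_s: 27.05
position: [0.5287, -0.249, 0.0834]
orientation: [-0.001, 0.0, 1.0, 0.001]
contact_force: [0.4, -0.2, 0.4]
finger_gap: 0.999
grip_force: 0.0
time_s: 27.47
position: [0.5296, -0.2496, 0.2181]
orientation: [0.002, -0.0, 1.0, -0.001]
contact_force: [0.5, 0.3, 1.4]
finger_gap: 1.005
grip_force: 0.0
time_s: 27.88
position: [0.4577, -0.1568, 0.2152]
orientation: [0.0, -0.001, 1.0, -0.0]
contact_force: [-0.4, -0.7, 0.2]
finger_gap: 1.002
grip_force: 0.0
time_s: 28.3
position: [0.4593, -0.1598, 0.2136]
orientation: [-0.0, 0.0, 1.0, 0.0]
contact_force: [0.3, -0.1, -0.3]
finger_gap: 1.005
grip_force: 0.0
(0.456, 0.272) (array([0.45777996, 0.26888822]), np.float64(0.09725847791757836), array([0.45725378, 0.2694859 ]), 20.282958984375, 195)
```

View pics/t7.png

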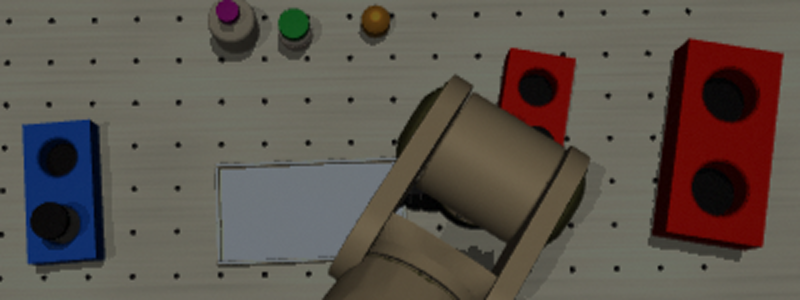

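The arm hides the red pocket from the top camera, while the can in blue is fine at (52,222). The wrist camera can see the red rack from here.

```bash
python3 - <<'E'
from h import *
im,d,m=shot('wrist','w8.png')
for c in caps(im,d,m,.09,.125,near=(.529,-.249)): print(c)
P=cloud(d,m)
E
```

```text
(array([ 0.52499977, -0.23876512]), np.float64(0.10682410328509542), array([ 0.52885968, -0.24776956]), 19.92019271850586, 840)
```

View pics/w8.png

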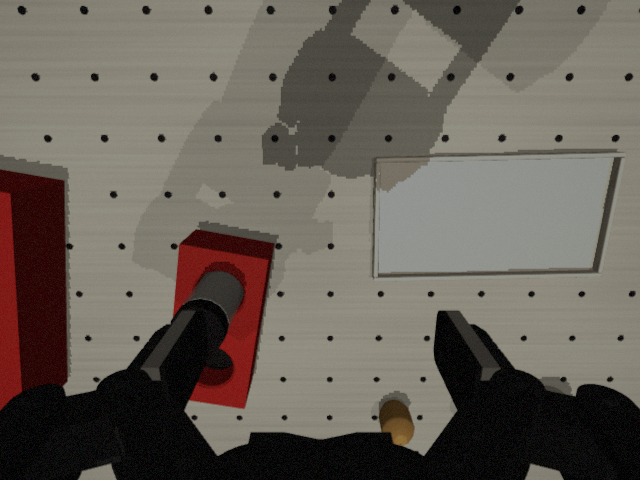

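The second can stands upright in the near pocket of the small red rack, at (217,300), and the tray is empty. From the height at which it met the stop, its underside is about 15 mm below the rim. Both cans are released, so I'm handing the job in.

```bash
python3 -c "
from cell import env
print(env.close_job())"
```

```text
the job is handed in; nothing more can be done
None
```

I handed the job in at about 28 s: the can of about 289 g (inside the either-rack band) stands in the blue rack and the can of about 466 g in the small red rack, both upright, released and resting gently on their stops; the hand-in returned no verdict.

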